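# Put a watch movement under its dust cover

### The job

The movement is to be left safe from dust: lift it by its aluminium holder and stand it upright in the middle of the round tray, then take the clear cover by its knob, lower it gently over the movement so that its rim sits level on the ledge inside the tray's lip all round, and press down lightly on the knob to make sure it is fully home. Do not touch the bare movement with the fingers or knock it or its holder with the cover, drop neither, and leave the other things on the bench where they are.

Things in the scene. Friction and masses are not known exactly. Their poses are not given: they have to be found in the camera images.
- tray: Round green plastic dust tray, fixed to the bench, open on top, 127 mm across, 12 mm high. Origin: centre of its underside; z up. Inside: a flat dish floor 89 mm across, 3 mm above the bench; round it a flat black rubber ledge (radius 44.5 to 53 mm), 6 mm above the bench; then the lip, 6 mm higher than the ledge, its inner face 53 mm in radius at the ledge, flaring to 55.5 mm at the top.
- tray_seat (a point): Centre of the tray, at the height of the rubber ledge (6 mm above the bench): the cover's origin lies here when it is fully home. z up.
- tray_floor (a point): Centre of the tray's dish floor (3 mm above the bench): the holder's origin lies here when it stands in the middle. z up.
- cover: Clear bell-shaped dust cover with a black knob, about 120 g, standing on its open rim on the bench at the start. Origin: centre of the rim plane (underside); z up. Rim 100 mm outside diameter (2 to 3 mm to spare all round inside the tray's lip), wall 3 mm; sides straight to 20 mm, then domed to 52 mm high. Knob: upright cylinder, 24 mm diameter, 58 to 80 mm above the rim, on a 14 mm stem.
- knob_top (a point): Centre of the flat top of the cover's knob, 80 mm above the rim plane. A light push here (5 to 15 N) beds the rim on the rubber ledge; 60 N is too much.
- holder: Aluminium movement holder, about 70 g with its movement: two jaws on a rail, 50 mm long (x), 36 mm wide (y), 20 mm high; a brass clamp-screw head reaches 33 mm from the origin at the +x end. Origin: centre of its underside; z up. Grip it across its flat parallel 36 mm sides (fingers closing along y). Stands on the bench at the start, yaw within 1.2 rad either way.
- movement: The bare watch movement clamped on top of the holder (it moves with it): round, 29 mm diameter, 6 mm thick, from 20 to 26 mm above the holder's underside, within the holder's width by 3.5 mm on each side. Origin: centre of its underside. Delicate: not to be touched.
- jar: Small glass jar with a steel cap, 44 mm diameter, 55 mm high. Bystander. Origin: centre of its underside.
- loupe: Black eye loupe, 40 mm across at the foot, 30 mm high. Bystander. Origin: centre of its underside.
- screwdriver: Small screwdriver with a yellow handle, 130 mm long, lying on the bench. Bystander. Origin near its middle, x along it towards the tip.
Things that resemble listed ones, but are neither listed nor needed, are in the scene too. Of the things that look like the holder, the largest one is meant.

How it is judged:
On the way, in this order (a step that is already met when the one before it is completed fails the run):
1. the holder stands upright and released on the dish floor, within 12 mm of the tray's centre (horizontal distance between holder and tray_floor below 0.012 m and z of holder in the frame of tray_floor below 0.0025 m and angle between holder's own z axis and vertical below 0.06 rad and contact force between the fingers and holder below 0.1 N), for 0.2 s.
2. the cover sits level on the ledge and is pressed down on it (over 4 N with its own weight of 1 to 1.5 N) (horizontal distance between cover and tray_seat below 0.0045 m and z of cover in the frame of tray_seat below 0.0018 m and angle between cover's own z axis and vertical below 0.025 rad and contact force between cover and tray above 4 N), for 0.2 s.
At the end, for the whole second after the job is handed in: The holder stands upright (within 0.06 rad) on the dish floor within 12 mm of the tray's centre, and the cover sits over it on the tray's ledge: less than 1.8 mm above it, within 4.5 mm of centre, level within 0.025 rad; both at rest (horizontal distance between holder and tray_floor below 0.012 m and z of holder in the frame of tray_floor below 0.0025 m and angle between holder's own z axis and vertical below 0.06 rad and horizontal distance between cover and tray_seat below 0.0045 m and z of cover in the frame of tray_seat below 0.0018 m and angle between cover's own z axis and vertical below 0.025 rad and linear speed of each of cover, holder below 0.01 m/s); the robot touches nothing.
It fails at once if the fingers touch the bare movement (over 0.5 N) (contact force between movement and the fingers above 0.5 N).
It fails at once if the cover knocks the movement or its holder (over 0.5 N) (contact force between cover and holder above 0.5 N).
It fails at once if the cover or the holder is let fall (free of the fingers and faster than 0.35 m/s) ((contact force between the fingers and cover below 0.05 N and linear speed of cover above 0.35 m/s) or (contact force between the fingers and holder below 0.05 N and linear speed of holder above 0.35 m/s)).
It fails at once if the cover is rammed onto the tray (over 60 N) (contact force between cover and tray above 60 N).
It fails at once if the jar, the loupe or the screwdriver is pushed more than 30 mm from its place (distance of any of jar, loupe, screwdriver from where it was at the start of the episode above 0.03 m).
It also fails if it takes over 67 s, if anything falls off the work surface, if the arm or the gripper's body presses on something with over 40 N, if the wrist force passes 120 N, or if a joint passes its speed limit or range.

### The arm

A 6-joint arm with a two-finger parallel gripper is mounted at the origin on the work surface. World frame = base frame: x ahead of the robot, y to its left, z up, the work surface at z = 0. Lengths are in m, angles in rad, forces in N, time in s.
With the tool pointing down it reaches from about 0.35 to 0.85 m from the base axis. Payload 8.1 kg.
Tool frame: the origin (TCP) lies on the centre line of the jaws, within the pads' length; the fingertips stand robot.tips_ahead ahead of it and the grasp point (between the pads) lies 6 mm ahead of it (robot.tips_ahead is the distance from the TCP to the fingertips, in m); z points along the fingers, y is the line along which they close (so a half turn about z gives the same grasp; the last joint's range is limited). The gripper opens to 93 mm and grips with 3 to 60 N. Pads are 15 mm wide; open, the fingers measure 128 mm over their backs; the gripper's body (75 mm by 188 mm) begins 65 mm behind the grasp point.
Start: joints at [-1.416, 0.13, 1.488, -0, 1.523, -0.085], TCP at [0.143, -0.583, 0.244] pointing down, gripper open.
Joint ranges: [-2.96, 2.96], [-0.89, 2.26], [0.02, 2.5], [-1.34, 4.48], [0, 2.73], [-2.66, 2.66]. Speed limits (rad/s): [2.39, 2.39, 2.79, 3.14, 3.14, 3.14].

### API

Orientations are given as a rotation vector (axis times angle).
In Python, from plant import robot gives the robot as it stands.
- The arm moves only by the tool apply_moves, never from a script. Its arguments are lists of equal length, an entry for each row: "delta_pos": the shift along the tool's x, y, z in cm, a list of three; "twist": the turn about the tool's z in rad. A call has 1 to 8 rows; each row shifts and turns the commanded pose from where the row before left it, along the tool's axes as they then stand; what a row does not reach is not made up. A row lasts 1/8 s, in which the tool goes at most 62.5 mm and 10.7 degrees, less where a joint would pass 70% of its speed; a pose out of reach is approached as far as the arm can. A call with a gripper value outside its range is refused whole. "gripper" is the finger opening in cm, from 0 to 9.3, set as the call begins (left out, the last holds). The fingers move at their own pace and stop on an object; "squeeze" is the grip in N (left out, the last holds). Time passes only in rows, so rows that do not move let the fingers close. It gives the time, the measured TCP pose, the force, the opening and the grip force at its end, in the units of the state.
- robot.read_state(): the state, without advancing time (a new reading comes with each control period).
- robot.read_camera(name): name is "scene" or "top"; returns a dict with "frame" (400x640x3 uint8, red, green, blue), "vertical_fov" (degrees; the focal length in pixels is half the picture's height over the tangent of half this angle, whatever the lens; pixels are square), "cx", "cy" (the principal point, pixels), "k1" (the pictures are not rectified: a ray, as slopes to the right and down, at radius r is drawn at 1 + k1 r^2 times it, then the intrinsics apply), "R" (3x3) and "t" (3): a world point X has camera coordinates R X + t. Camera axes: x right, y down, z forward; pixel columns grow to the right and rows downward; lengths in m; the calibration is good to about 2 mm. A picture is of the moment at which its call begins. There is no depth.
- robot.close_job(): hands the job in; it is judged then, once.
The state is a dict: "t": time; "q": joint angles; "dq": joint speeds; "joint_torque": joint torques, N m; "tool_pos": TCP position; "orientation": TCP orientation; "force": force on the tool from outside, world axes, zero at the start; "wrist_torque": the same for the moment, N m; "opening": finger opening in m; "gripper_force": force on a finger pad.
Only numpy, scipy, OpenCV 4.12 (cv2) and the standard library are available. Lean on these libraries where they do the work, as an engineer would, in place of code of your own. Each camera call takes 0.05 s, during which the arm holds its last target. There are 200 camera calls.

## Working session

There is one attempt and no reset: what is moved stays moved. The work goes in short steps, Python scripts to look and compute and a tool call to move; the robot and the scene stay as the last step left them, time stands still between calls to the robot, and variables do not carry over. Pictures are saved under pics/ and viewed, at most 10 in all, crops included, and the job is handed in when it is done.

Besides the shell and the picture viewer there is one more tool, called after "Request:" in YAML: its name, and indented under it one key for each argument. apply_moves: Moves the arm, as the interface text tells. Its arguments: {"type":"object","properties":{"delta_pos":{"type":"array"},"twist":{"type":"array"},"gripper":{"type":"number"},"squeeze":{"type":"number"}},"required":["delta_pos","twist"]}

```bash
mkdir -p pics; cat > h.py <<'E'
import numpy as np, cv2
from plant import robot
def cam(n):
    c=robot.read_camera(n); H=c["frame"].shape[0]
    f=H/2/np.tan(np.radians(c["vertical_fov"])/2); c["f"]=f
    c["R"]=np.array(c["R"]);c["t"]=np.array(c["t"]); return c
def ray(c,u,v):
    x=(u-c["cx"])/c["f"]; y=(v-c["cy"])/c["f"]; rd=np.hypot(x,y); r=rd
    for _ in range(30): r=rd/(1+c["k1"]*r*r)
    s=r/rd if rd>0 else 1
    d=c["R"].T@np.array([x*s,y*s,1]); o=-c["R"].T@c["t"]; return o,d
def onz(c,u,v,z):
    o,d=ray(c,u,v); return (o+d*(z-o[2])/d[2])
def proj(c,X):
    p=c["R"]@np.array(X)+c["t"]; x,y=p[:2]/p[2]; k=1+c["k1"]*(x*x+y*y)
    return c["cx"]+c["f"]*x*k, c["cy"]+c["f"]*y*k
E
python3 - <<'E'
from h import *
for n in("top","scene"):
    c=cam(n); cv2.imwrite(f"pics/{n}0.png",c["frame"][:,:,::-1]); print(n,-c["R"].T@c["t"],c["f"],c["k1"],c["R"].round(2).tolist())
s=robot.read_state(); print(s,robot.tips_ahead)
E
```

```text
top [0.48672596 0.0233464  0.89069074] 386.45730263524007 -0.048267752689766436 [[-0.01, -1.0, 0.03], [-0.99, 0.0, -0.14], [0.14, -0.03, -0.99]]
scene [ 1.25373647 -0.29220211  0.64086454] 450.2392413441707 -0.05553657793707888 [[0.42, 0.91, 0.01], [0.56, -0.26, -0.79], [-0.71, 0.34, -0.62]]
{'t': 0.1, 'q': array([-1.41645201e+00,  1.31076932e-01,  1.48916607e+00,  2.81990206e-06,
        1.52298544e+00, -8.54233240e-02]), 'dq': array([-0.00070271,  0.0004302 , -0.00345183, -0.00051624, -0.00035413,
        0.00011317]), 'joint_torque': array([ 4.15065433e-04, -5.61344755e+01, -4.93095052e+01,  7.69213820e-02,
        2.91385897e-02, -7.78306298e-05]), 'tool_pos': array([ 0.14242345, -0.58237232,  0.24269987]), 'orientation': array([-3.11742083e+00, -3.75528887e-01,  8.40629918e-05]), 'force': array([-0.7190849 , -0.02870738,  0.17672737]), 'wrist_torque': array([-0.01000769,  0.0222992 ,  0.00192008]), 'gripper_force': 0.0, 'opening': 0.09314096518838469} 0.025
```

View pics/top0.png

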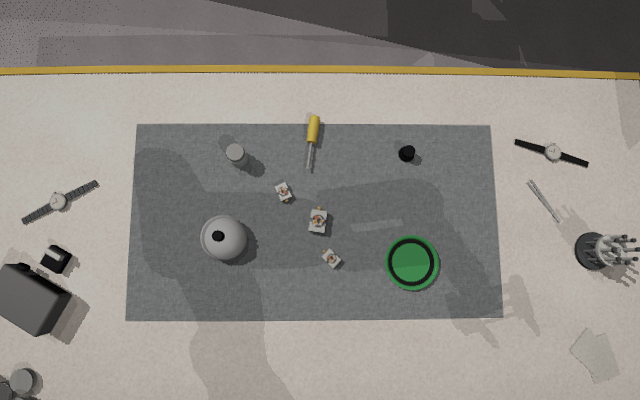

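View pics/scene0.png

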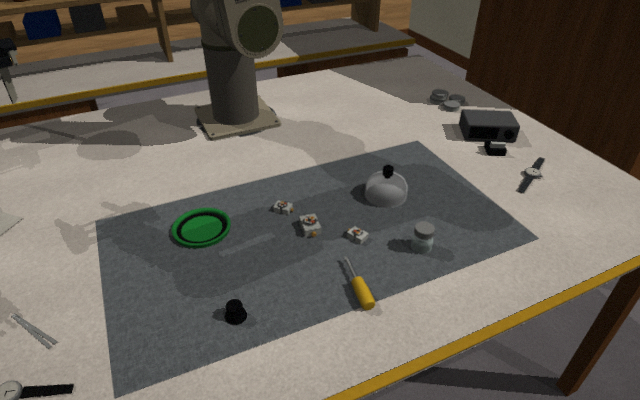

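The top view shows the cover at about (223,238) with its knob at (218,236). The largest holder is at (318,220), between smaller look-alikes at (284,192) and (332,259), and the tray is at (412,263). The jar, screwdriver and loupe lie farther from the robot. The scene view agrees: cover (386,188), holder (310,225), tray (201,228).

```bash
python3 - <<'E'
from h import *
T=cam("top");S=cam("scene")
def crop(c,u,v,w,k): return cv2.resize(c["frame"][v-w:v+w,u-w:u+w,::-1],None,fx=k,fy=k,interpolation=cv2.INTER_CUBIC)
a=crop(T,318,220,20,10); b=crop(S,310,225,20,10)
cv2.imwrite("pics/c1.png",np.hstack([a,b]))
for n,c in(("top",T),("scene",S)):
    f=c["frame"].astype(int); g=((f[:,:,1]>60)&(f[:,:,1]>1.7*f[:,:,0])&(f[:,:,1]>1.5*f[:,:,2])).astype(np.uint8)
    cs,_=cv2.findContours(g,cv2.RETR_EXTERNAL,cv2.CHAIN_APPROX_NONE); k=max(cs,key=cv2.contourArea)
    P=np.array([onz(c,u,v,.012)[:2] for u,v in k[:,0]]); (x,y),r=cv2.minEnclosingCircle(P.astype(np.float32))
    A=np.c_[2*P,np.ones(len(P))]; s=np.linalg.lstsq(A,(P**2).sum(1),rcond=None)[0]
    print(n,"tray",(x,y),r,"lsq",s[:2],np.sqrt(s[2]+s[:2]@s[:2]))
    # knob: dark blob
    u0,v0=((218,236) if n=="top" else (388,171)); w=14
    sub=f[v0-w:v0+w,u0-w:u0+w].max(2); m=(sub<45).astype(np.uint8)
    N,L,st,ce=cv2.connectedComponentsWithStats(m); i=1+np.argmax(st[1:,4]); 
    u,v=ce[i]+[u0-w,v0-w]; print("knob",u,v,st[i],[onz(c,u,v,z)[:2].round(4).tolist() for z in(.069,.08)])
    c["k"]=ray(c,u,v)
(o1,d1),(o2,d2)=T["k"],S["k"]
M=np.c_[d1,-d2];q=np.linalg.lstsq(M,o2-o1,rcond=None)[0];print("tri",o1+d1*q[0],o2+d2*q[1])
E
```

```text
top tray (0.4779735505580902, -0.21934722363948822) 0.06185714900493622 lsq [ 0.4778924  -0.21935586] 0.06065685582317748
knob 217.68 235.57 [  8   9  12  10 100] [[0.5362, 0.2075], [0.5356, 0.2051]]
scene tray (0.48272570967674255, -0.2180228978395462) 0.06651519238948822 lsq [ 0.48045267 -0.21653028] 0.06204033972117894
knob 387.65811965811963 170.67521367521368 [  9   8  11  13 117] [[0.5361, 0.2089], [0.5499, 0.1993]]
tri [0.53623449 0.20748989 0.06922188] [0.53674645 0.20852225 0.06948415]
```

View pics/c1.png

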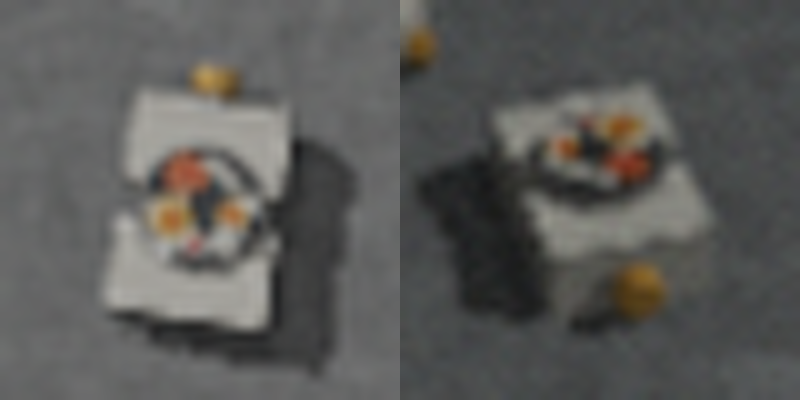

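The crop's left half (top view) has the holder's top-face corners at (142,90), (292,103), (265,328), (107,305). The brass screw is at (215,78), so +x points away from the robot. The right half (scene view) has the corners at (90,108), (250,85), (317,218), (145,255).

```bash
cat >> h.py <<'E'
from scipy.spatial.transform import Rotation as Ro
def go(x,y,z,closing=None,pose=None):
    s=robot.read_state(); p,o=pose or (s["tool_pos"],s["orientation"]); R=Ro.from_rotvec(o).as_matrix()
    d=R.T@(np.array([x,y,z])-p)*100
    print("t",round(s["t"],2),"pos",p.round(4),"tilt",R[:,2].round(4),"force",s["force"].round(2),"grip",s["gripper_force"],"open",s["opening"],"delta cm",d.round(2))
    if closing is not None:
        a=np.arctan2(R[1,1],R[0,1]); w=(closing-a+np.pi/2)%np.pi-np.pi/2
        print("twist",round(-w,3),"q6",s["q"][5])
E
python3 - <<'E'
from h import *
T=cam("top");S=cam("scene")
A=[(142,90),(292,103),(265,328),(107,305)];B=[(90,108),(250,85),(317,218),(145,255)]
for c,K,u0,v0 in((T,A,298,200),(S,B,290,205)):
    P=np.array([onz(c,u0+(a+.5)/10-.5,v0+(b+.5)/10-.5,.02)[:2] for a,b in K])
    (ce,sz,an)=cv2.minAreaRect(P.astype(np.float32)); print(P.round(4).tolist(),"mean",P.mean(0),sz)
    e=[P[(i+1)%4]-P[i] for i in range(4)]; print([ (round(np.linalg.norm(v),4),round(np.arctan2(v[1],v[0])%np.pi,3)) for v in e])
# tray: black ring inner/outer via green dish blob
for n,c in(("top",T),("scene",S)):
    f=c["frame"].astype(int); g=((f[:,:,1]>40)&(f[:,:,1]>1.5*f[:,:,0])&(f[:,:,1]>1.3*f[:,:,2])).astype(np.uint8)
    N,L,st,ce=cv2.connectedComponentsWithStats(g)
    for i in np.argsort(-st[1:,4])[:2]+1:
        u,v=ce[i]; print(n,st[i],(u,v),onz(c,u,v,.003)[:2],onz(c,u,v,.012)[:2])
    cs,_=cv2.findContours(g,cv2.RETR_CCOMP,cv2.CHAIN_APPROX_NONE)
    for k in cs:
        if len(k)<60: continue
        for z in(.003,.006,.012):
            P=np.array([onz(c,u,v,z)[:2] for u,v in k[:,0]]);e=cv2.fitEllipse((P*1e3).astype(np.float32)); print(z,np.round(e[0],1),np.round(e[1],1))
go(.5,.02,.15,1.5)
E
```

```text
[[0.6, 0.0072], [0.5969, -0.0269], [0.5458, -0.0203], [0.5511, 0.0153]] mean [ 0.57343218 -0.00615028] (0.03600381687283516, 0.05153952166438103)
[(np.float64(0.0342), np.float64(1.482)), (np.float64(0.0515), np.float64(3.014)), (np.float64(0.036), np.float64(1.423)), (np.float64(0.0495), np.float64(2.977))]
[[0.5443, -0.0172], [0.5516, 0.0177], [0.5983, 0.0123], [0.594, -0.0254]] mean [ 0.57207416 -0.00316798] (0.03787507116794586, 0.050392430275678635)
[(np.float64(0.0357), np.float64(1.365)), (np.float64(0.047), np.float64(3.026)), (np.float64(0.0379), np.float64(1.457)), (np.float64(0.0504), np.float64(2.978))]
top [ 391  242   39   40 1212] (np.float64(410.3655115511551), np.float64(261.9686468646865)) [ 0.47799393 -0.21905439] [ 0.47808246 -0.21659676]
top [385 235  54  55 702] (np.float64(413.13105413105416), np.float64(263.1823361823362)) [ 0.47517301 -0.22538626] [ 0.47529015 -0.22286445]
0.003 [ 478.2 -219.2] [88.1 88.5]
0.006 [ 478.3 -218.4] [87.8 88.2]
0.012 [ 478.3 -216.7] [87.2 87.6]
0.003 [ 477.9 -221.9] [123.4 123.9]
0.006 [ 478. -221.] [123.  123.5]
0.012 [ 478.  -219.4] [122.1 122.7]
0.003 [ 478.8 -220.2] [107.  107.6]
0.006 [ 478.8 -219.4] [106.7 107.3]
0.012 [ 478.9 -217.7] [105.9 106.5]
scene [ 171  208   60   40 1515] (np.float64(200.93003300330034), np.float64(227.56567656765677)) [ 0.47508585 -0.21818665] [ 0.48607228 -0.21923097]
0.003 [ 470.5 -216.2] [124.1 132.5]
0.006 [ 474.2 -216.5] [123.5 131.9]
0.012 [ 481.6 -217.3] [122.3 130.6]
0.003 [ 473.2 -216.4] [ 99.  102.5]
0.006 [ 476.8 -216.8] [ 98.5 102. ]
0.012 [ 484.2 -217.5] [ 97.6 101. ]
t 0.3 pos [ 0.1425 -0.5826  0.2433] tilt [-1.e-04  6.e-04 -1.e+00] force [ 0.21 -1.06  0.09] grip 0.0 open 0.09296551649989813 delta cm [ 49.04 -50.04   9.36]
twist 0.311 q6 -0.08539129304334417
```

```bash
python3 -c "
from h import *
go(.573,-.005,.12,1.432)"
```

```text
t 0.3 pos [ 0.1425 -0.5826  0.2433] tilt [-1.e-04  6.e-04 -1.e+00] force [ 0.21 -1.06  0.09] grip 0.0 open 0.09296551649989813 delta cm [ 55.54 -45.88  12.36]
twist 0.379 q6 -0.08539129304334417
```

Request:
apply_moves:
  delta_pos:
    - [3.5, -2.9, 0]
    - [3.5, -2.9, 0]
    - [3.5, -2.9, 0]
    - [3.5, -2.9, 0]
    - [3.5, -2.9, 0]
    - [3.5, -2.9, 0]
    - [3.5, -2.9, 0]
    - [3.5, -2.9, 0]
  twist: [0, 0, 0, 0, 0, 0, 0, 0]
  gripper: 6.0
  squeeze: 15

```text
t: 1.3
tool_pos: [0.3601, -0.2897, 0.2438]
orientation: [3.119, 0.375, 0.001]
force: [0.2, -1.0, 0.4]
opening: 0.0601
gripper_force: 0.0
```

Request:
apply_moves:
  delta_pos:
    - [3.5, -2.9, 0]
    - [3.5, -2.9, 0]
    - [3.5, -2.9, 0]
    - [3.5, -2.9, 0]
    - [3.5, -2.9, 0]
    - [3.5, -2.9, 0]
    - [3.5, -2.9, 2]
    - [3, -2.6, 2]
  twist: [0, 0, 0, 0, 0, 0, 0, 0]

```text
t: 2.3
tool_pos: [0.5732, -0.0017, 0.2035]
orientation: [3.119, 0.377, 0.002]
force: [-0.2, -0.4, 0.4]
opening: 0.0601
gripper_force: 0.0
```

Request:
apply_moves:
  delta_pos:
    - [0, 0, 2]
    - [0, 0, 2]
    - [0, 0, 2]
    - [0, 0, 2]
    - [0, 0, 0]
    - [0, 0, 0]
  twist: [0.1, 0.1, 0.1, 0.08, 0, 0]

```text
t: 3.05
tool_pos: [0.5725, -0.0032, 0.1245]
orientation: [3.134, -0.217, 0.001]
force: [-0.7, -0.3, -0.7]
opening: 0.0598
gripper_force: 0.0
```

```bash
python3 - <<'E'
from h import *
go(.573,-.005,.028,1.432)
T=cam("top");S=cam("scene")
def crop(c,u,v,w,k): return cv2.resize(c["frame"][v-w:v+w,u-w:u+w,::-1],None,fx=k,fy=k,interpolation=cv2.INTER_CUBIC)
cv2.imwrite("pics/c2.png",np.hstack([crop(T,318,220,50,4),crop(S,310,215,50,4)]))
E
```

```text
t 3.05 pos [ 0.5725 -0.0032  0.1245] tilt [ 8.e-04 -1.e-04 -1.e+00] force [-0.69 -0.31 -0.69] grip 0.0 open 0.059789909058928475 delta cm [0.06 0.17 9.65]
twist 0.0 q6 1.614015428922545
```

View pics/c2.png

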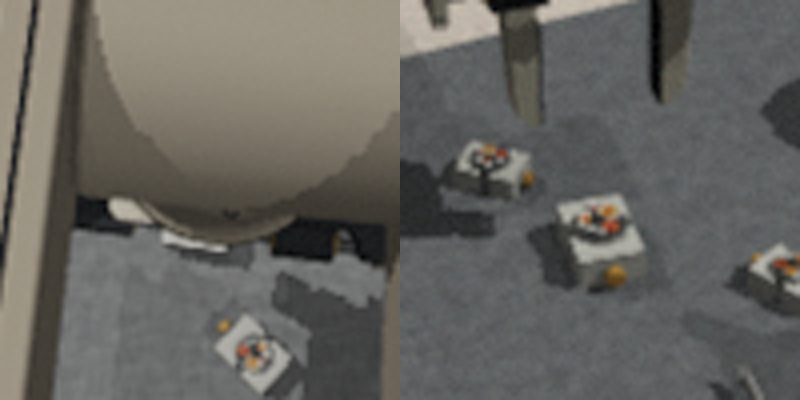

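The scene half of the crop shows the open fingers, tips at about (530,122) and (665,100), straddling the line up from the holder at (600,235). The small look-alikes stay clear.

Request:
apply_moves:
  delta_pos:
    - [0.1, 0.2, 2]
    - [0, 0, 2]
    - [0, 0, 2]
    - [0, 0, 1.5]
    - [0, 0, 1]
    - [0, 0, 0.6]
    - [0, 0, 0.4]
    - [0, 0, 0]
  twist: [0, 0, 0, 0, 0, 0, 0, 0]

```text
t: 4.15
tool_pos: [0.5731, -0.0053, 0.0288]
orientation: [-3.134, 0.22, -0.001]
force: [0.3, 0.5, -0.1]
opening: 0.0602
gripper_force: 0.0
```

Request:
apply_moves:
  delta_pos:
    - [0, 0, 0]
    - [0, 0, 0]
    - [0, 0, 0]
    - [0, 0, 0]
    - [0, 0, 0]
    - [0, 0, 0]
  twist: [0, 0, 0, 0, 0, 0]
  gripper: 3.0
  squeeze: 12

```text
t: 4.9
tool_pos: [0.5731, -0.0053, 0.029]
orientation: [-3.134, 0.22, -0.001]
force: [-0.3, 0.2, 3.8]
opening: 0.0358
gripper_force: 12.0
```

Request:
apply_moves:
  delta_pos:
    - [0, 0, -0.5]
    - [0, 0, -1]
    - [0, 0, -1.5]
    - [0, 0, -2]
    - [0, 0, -1.5]
    - [0, 0, -0.5]
    - [0, 0, 0]
    - [0, 0, 0]
  twist: [0, 0, 0, 0, 0, 0, 0, 0]
  squeeze: 20

```text
t: 5.9
tool_pos: [0.5723, -0.0053, 0.0978]
orientation: [-3.134, 0.22, 0.002]
force: [-0.6, 0.6, -0.9]
opening: 0.0357
gripper_force: 20.0
```

```bash
python3 -c "
from h import *
go(.4785,-.218,.1)
S=cam('scene')
def crop(c,u,v,w,k): return cv2.resize(c['frame'][v-w:v+w,u-w:u+w,::-1],None,fx=k,fy=k,interpolation=cv2.INTER_CUBIC)
cv2.imwrite('pics/c3.png',crop(S,310,190,50,6))"
```

```text
t 5.9 pos [ 0.5723 -0.0053  0.0978] tilt [-1.3e-03  1.0e-04 -1.0e+00] force [-0.62  0.64 -0.91] grip 19.99987855553627 open 0.035666219691173284 delta cm [-6.31 22.37 -0.21]
```

View pics/c3.png

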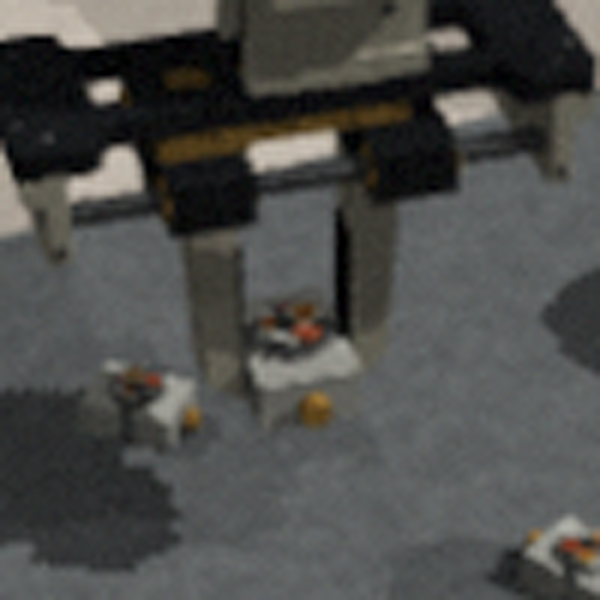

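The holder is held level between the fingers at (305,385) in the crop, with the movement clear above the pads.

Request:
apply_moves:
  delta_pos:
    - [-0.4, 1.4, 0]
    - [-0.8, 2.8, 0]
    - [-0.9, 3.2, 0]
    - [-1, 3.6, 0]
    - [-1, 3.6, 0]
    - [-0.9, 3.2, 0]
    - [-0.8, 2.8, 0]
    - [-0.5, 1.8, 0]
  twist: [0, 0, 0, 0, 0, 0, 0, 0]

```text
t: 6.95
tool_pos: [0.4779, -0.2199, 0.0983]
orientation: [3.134, -0.222, -0.001]
force: [0.2, 0.6, -0.4]
opening: 0.0358
gripper_force: 20.0
```

Request:
apply_moves:
  delta_pos:
    - [0, 0, 1]
    - [0, 0, 1.5]
    - [0, 0, 1]
    - [0, 0, 0.5]
    - [0, 0, 0]
    - [0, 0, 0]
  twist: [0, 0, 0, 0, 0, 0]

```text
t: 7.7
tool_pos: [0.4796, -0.2183, 0.059]
orientation: [3.134, -0.22, 0.001]
force: [0.6, -0.0, -1.3]
opening: 0.0357
gripper_force: 20.0
```

```bash
python3 -c "
from h import *
go(.4785,-.218,.0325)"
```

```text
t 7.7 pos [ 0.4796 -0.2183  0.059 ] tilt [ 6.e-04 -3.e-04 -1.e+00] force [ 0.63 -0.03 -1.33] grip 20.000014454126358 open 0.035714439669893815 delta cm [-0.11 -0.02  2.65]
```

Request:
apply_moves:
  delta_pos:
    - [-0.1, 0, 0.8]
    - [0, 0, 0.8]
    - [0, 0, 0.5]
    - [0, 0, 0.3]
    - [0, 0, 0.2]
    - [0, 0, 0.05]
    - [0, 0, 0]
    - [0, 0, 0]
  twist: [0, 0, 0, 0, 0, 0, 0, 0]

```text
t: 8.7
tool_pos: [0.4783, -0.2183, 0.0323]
orientation: [3.134, -0.22, 0.001]
force: [0.4, -0.5, -1.1]
opening: 0.036
gripper_force: 20.0
```

Request:
apply_moves:
  delta_pos:
    - [0, 0, 0.04]
    - [0, 0, 0]
    - [0, 0, 0]
  twist: [0, 0, 0]

```text
t: 9.07
tool_pos: [0.4783, -0.2182, 0.0319]
orientation: [3.134, -0.22, 0.0]
force: [-1.1, 0.1, 1.8]
opening: 0.0357
gripper_force: 20.0
```

Contact is made. I'll release in small steps to 4.8 cm and rise.

Request:
apply_moves:
  delta_pos:
    - [0, 0, 0]
    - [0, 0, 0]
    - [0, 0, 0]
    - [0, 0, 0]
  twist: [0, 0, 0, 0]
  gripper: 4.6

```text
t: 9.57
tool_pos: [0.4782, -0.2182, 0.0317]
orientation: [-3.134, 0.22, 0.0]
force: [0.0, 0.4, 0.2]
opening: 0.046
gripper_force: 0.0
```

Request:
apply_moves:
  delta_pos:
    - [0, 0, -0.5]
    - [0, 0, -1]
    - [0, 0, -2]
    - [0, 0, -3]
    - [0, 0, -4]
    - [0, 0, -4]
    - [0, 0, -3]
    - [0, 0, -1]
  twist: [0, 0, 0, 0, 0, 0, 0, 0]

```text
t: 10.58
tool_pos: [0.4793, -0.2188, 0.2199]
orientation: [3.132, -0.22, 0.007]
force: [-0.7, 0.1, 0.1]
opening: 0.0462
gripper_force: 0.0
```

```bash
python3 -c "
from h import *
go(.5365,.2082,.18)"
```

```text
t 10.57 pos [ 0.4793 -0.2188  0.2199] tilt [ 0.0042 -0.0024 -1.    ] force [-0.68  0.09  0.07] grip 0.0 open 0.046179963938594 delta cm [ -0.32 -43.09   3.92]
```

Request:
apply_moves:
  delta_pos:
    - [0, -2, 0]
    - [0, -5, 0]
    - [0, -6, 0]
    - [0, -6, 0]
    - [-0.1, -6, 0]
    - [-0.1, -6, 0]
    - [-0.1, -6, 0]
    - [0, -4, 0]
  twist: [0, 0, 0, 0, 0, 0, 0, 0]

```text
t: 11.58
tool_pos: [0.5306, 0.1918, 0.2145]
orientation: [3.134, -0.216, -0.005]
force: [0.6, -0.1, -0.9]
opening: 0.0459
gripper_force: 0.0
```

Request:
apply_moves:
  delta_pos:
    - [0, -2, 0.5]
    - [0, 0, 1]
    - [0, 0, 1]
    - [0, 0, 0.5]
    - [0, 0, 0]
    - [0, 0, 0]
  twist: [0, 0, 0, 0, 0, 0]
  gripper: 5.0

```text
t: 12.32
tool_pos: [0.5356, 0.2075, 0.1872]
orientation: [-3.134, 0.221, -0.001]
force: [-0.1, 0.5, -0.3]
opening: 0.0499
gripper_force: 0.0
```

```bash
python3 -c "
from h import *
go(.5365,.2082,.085)
T=cam('top');S=cam('scene')
def crop(c,u,v,w,k): return cv2.resize(c['frame'][v-w:v+w,u-w:u+w,::-1],None,fx=k,fy=k,interpolation=cv2.INTER_CUBIC)
cv2.imwrite('pics/c4.png',np.hstack([crop(T,412,263,33,6),crop(S,385,150,50,4)]))"
```

```text
t 12.32 pos [0.5356 0.2075 0.1872] tilt [ 7.e-04  2.e-04 -1.e+00] force [-0.14  0.49 -0.31] grip 0.0 open 0.049938045230423014 delta cm [ 0.07 -0.08 10.22]Traceback (most recent call last):
  File "<string>", line 6, in <module>
    cv2.imwrite('pics/c4.png',np.hstack([crop(T,412,263,33,6),crop(S,385,150,50,4)]))
                              ~~~~~~~~~^^^^^^^^^^^^^^^^^^^^^^^^^^^^^^^^^^^^^^^^^^^^^
    return _nx.concatenate(arrs, 1, dtype=dtype, casting=casting)
           ~~~~~~~~~~~~~~~^^^^^^^^^^^^^^^^^^^^^^^^^^^^^^^^^^^^^^^
ValueError: all the input array dimensions except for the concatenation axis must match exactly, but along dimension 0, the array at index 0 has size 396 and the array at index 1 has size 400
```

```bash
python3 -c "
from h import *
T=cam('top');S=cam('scene')
def crop(c,u,v,w,k): return cv2.resize(c['frame'][v-w:v+w,u-w:u+w,::-1],(k,k),interpolation=cv2.INTER_CUBIC)
cv2.imwrite('pics/c4.png',np.hstack([crop(T,412,263,32,384),crop(S,385,150,48,384)]))"
```

```text
(no output)
```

View pics/c4.png

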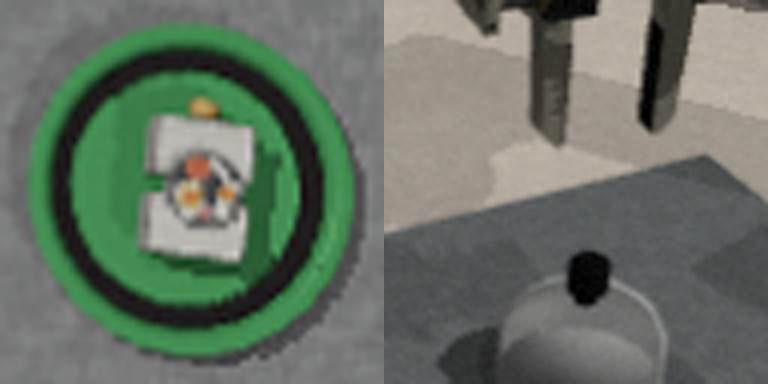

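The left half shows the holder upright on the dish, its top-face centre at about (203,188) and the tray ring centred at about (187,187). The right half has the open fingers above the cover, with the knob at (588,277).

```bash
python3 - <<'E'
from h import *
T=cam("top")
for K in([(160,115),(257,128),(245,262),(150,248)],):
    P=np.array([onz(T,380+(a+.5)/6-.5,231+(b+.5)/6-.5,.023)[:2] for a,b in K]); print(P.round(4).tolist(),P.mean(0))
go(.5365,.2082,.085)
E
```

```text
[[0.5055, -0.2052], [0.5004, -0.242], [0.4507, -0.2354], [0.4563, -0.1997]] [ 0.47823257 -0.22057198]
t 12.57 pos [0.5355 0.2081 0.1871] tilt [ 6.e-04  2.e-04 -1.e+00] force [-0.32  0.05 -0.02] grip 0.0 open 0.04979552507167729 delta cm [ 0.09 -0.02 10.21]
```

Request:
apply_moves:
  delta_pos:
    - [0.1, -0.1, 2]
    - [0, 0, 2]
    - [0, 0, 2]
    - [0, 0, 2]
    - [0, 0, 1.2]
    - [0, 0, 0.7]
    - [0, 0, 0.2]
    - [0, 0, 0]
  twist: [0, 0, 0, 0, 0, 0, 0, 0]

```text
t: 13.58
tool_pos: [0.5368, 0.209, 0.0863]
orientation: [-3.134, 0.22, -0.001]
force: [-0.7, -0.5, 0.0]
opening: 0.05
gripper_force: 0.0
```

Request:
apply_moves:
  delta_pos:
    - [0, 0, 0]
    - [0, 0, 0]
    - [0, 0, 0]
    - [0, 0, 0]
    - [0, 0, 0]
    - [0, 0, 0]
  twist: [0, 0, 0, 0, 0, 0]
  gripper: 1.8
  squeeze: 10

```text
t: 14.32
tool_pos: [0.5366, 0.2089, 0.086]
orientation: [-3.134, 0.22, -0.001]
force: [-0.1, 1.3, 2.8]
opening: 0.0236
gripper_force: 10.0
```

```bash
python3 -c "
from h import *
go(.5365,.2082,.085);print(robot.read_state()['wrist_torque'])"
```

```text
t 14.32 pos [0.5366 0.2089 0.086 ] tilt [ 3.e-04  1.e-04 -1.e+00] force [-0.13  1.27  2.81] grip 10.000212648083107 open 0.023618679794525057 delta cm [0.   0.07 0.1 ]
[0.02821372 0.10113387 0.01308618]
```

Request:
apply_moves:
  delta_pos:
    - [0, 0, 0]
    - [0, 0, 0]
    - [0, 0, -0.5]
    - [0, 0, -1.5]
    - [0, 0, -2.5]
    - [0, 0, -2.5]
    - [0, 0, -1.5]
    - [0, 0, -0.5]
  twist: [0, 0, 0, 0, 0, 0, 0, 0]
  squeeze: 35

```text
t: 15.32
tool_pos: [0.537, 0.209, 0.1772]
orientation: [-3.133, 0.22, -0.003]
force: [0.3, 0.1, -1.4]
opening: 0.0235
gripper_force: 35.0
```

```bash
python3 -c "
from h import *
go(.4785,-.2172,.17)"
```

```text
t 15.32 pos [0.537  0.209  0.1772] tilt [ 1.9e-03  6.0e-04 -1.0e+00] force [ 0.25  0.08 -1.36] grip 34.99970191391185 open 0.0235071784912383 delta cm [ 0.16 43.03  0.68]
```

Request:
apply_moves:
  delta_pos:
    - [0, 1, 0]
    - [0, 2.5, 0]
    - [0, 4, 0]
    - [0, 4.5, 0]
    - [0.1, 4.5, 0]
    - [0.1, 4.5, 0]
    - [0, 4.5, 0]
    - [0, 4.5, 0]
  twist: [0, 0, 0, 0, 0, 0, 0, 0]

```text
t: 16.32
tool_pos: [0.495, -0.0901, 0.1744]
orientation: [-3.134, 0.22, 0.003]
force: [1.1, -0.1, -0.3]
opening: 0.0235
gripper_force: 35.0
```

Request:
apply_moves:
  delta_pos:
    - [0, 4, 0]
    - [0, 4, 0]
    - [0, 3, 0]
    - [0, 1.5, 0]
    - [0, 0.5, 0]
    - [0, 0, 0.6]
    - [0, 0, 0]
    - [0, 0, 0]
  twist: [0, 0, 0, 0, 0, 0, 0, 0]

```text
t: 17.32
tool_pos: [0.4785, -0.2164, 0.1696]
orientation: [-3.134, 0.218, 0.0]
force: [1.0, -0.2, -1.3]
opening: 0.0231
gripper_force: 35.0
```

```bash
python3 - <<'E'
from h import *
go(.4785,-.2172,.15)
S=cam('scene'); f=S["frame"]
cv2.imwrite('pics/c5.png',cv2.resize(f[140:260,140:260,::-1],(600,600),interpolation=cv2.INTER_CUBIC))
E
```

```text
t 17.32 pos [ 0.4785 -0.2164  0.1696] tilt [-2.e-04  3.e-04 -1.e+00] force [ 1.01 -0.16 -1.28] grip 34.99971181154251 open 0.023079028240399934 delta cm [0.02 0.08 1.96]
```

View pics/c5.png

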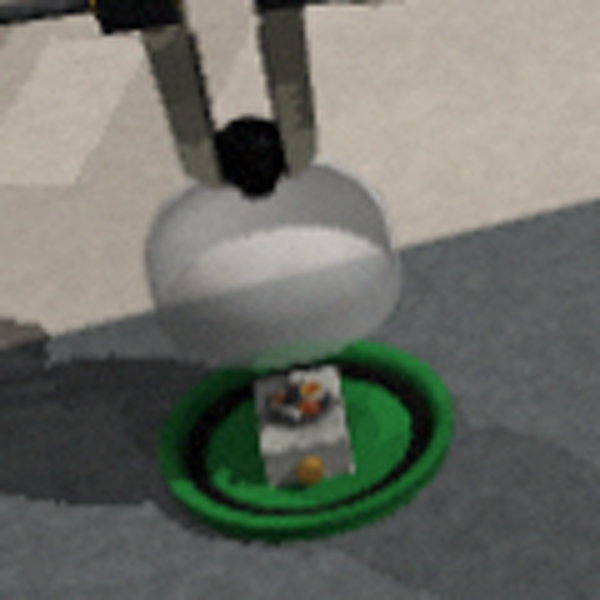

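The scene crop shows the cover hanging from the fingers (knob at (252,157), wall from x≈147 to x≈402) above the tray, with the holder at (305,420). Next I'll check the cover's tilt by projection.

```bash
python3 - <<'E'
from h import *
S=cam('scene'); s=robot.read_state(); p=s["tool_pos"]; z0=p[2]-.086
P=lambda X:((np.array(proj(S,X))-140)*5+2).round(0)
print("knob",P(p+[0,0,-.017]),"rim c",P([p[0],p[1],z0]))
for z in(0,.02):
    E=np.array([P([p[0]+.05*np.cos(a),p[1]+.05*np.sin(a),z0+z]) for a in np.linspace(0,6.28,90)]); print(z,E.min(0),E.max(0),E[E[:,0].argmin()],E[E[:,0].argmax()])
print("tray rim")
E=np.array([P([.4785+.0635*np.cos(a),-.2172+.0635*np.sin(a),.012]) for a in np.linspace(0,6.28,90)]); print(E.min(0),E.max(0))
E
date
```

```text
knob [251. 154.] rim c [280. 295.]
0 [155. 224.] [403. 371.] [155. 312.] [403. 285.]
0.02 [145. 186.] [396. 331.] [145. 273.] [396. 251.]
tray rim
[156. 337.] [456. 529.]
Mon Nov 30 02:35:59 UTC 2026
```

Projection agrees with the picture: the cover hangs level and centred over the tray. I'll lower it.

Request:
apply_moves:
  delta_pos:
    - [0, 0.1, 0.6]
    - [0, 0, 1]
    - [0, 0, 1]
    - [0, 0, 1]
    - [0, 0, 1]
    - [0, 0, 1]
    - [0, 0, 0.6]
    - [0, 0, 0]
  twist: [0, 0, 0, 0, 0, 0, 0, 0]

```text
t: 18.42
tool_pos: [0.4779, -0.218, 0.1071]
orientation: [-3.133, 0.22, 0.001]
force: [-0.4, -0.2, 0.1]
opening: 0.0232
gripper_force: 35.0
```

Request:
apply_moves:
  delta_pos:
    - [0, 0, 0.2]
    - [0, 0, 0.2]
    - [0, 0, 0.2]
    - [0, 0, 0.1]
    - [0, 0, 0]
    - [0, 0, 0]
  twist: [0, 0, 0, 0, 0, 0]

```text
t: 19.18
tool_pos: [0.4782, -0.2182, 0.1008]
orientation: [3.134, -0.22, 0.0]
force: [0.4, -0.8, -1.2]
opening: 0.0234
gripper_force: 35.0
```

```bash
python3 - <<'E'
from h import *
go(.4785,-.2172,.092); print(robot.read_state()["wrist_torque"])
E
```

```text
t 19.18 pos [ 0.4782 -0.2182  0.1008] tilt [ 1.e-04 -1.e-04 -1.e+00] force [ 0.41 -0.79 -1.15] grip 34.99988875351846 open 0.023412926444102235 delta cm [ 0.01 -0.1   0.88]
[ 0.07008388  0.00340216 -0.02302626]
```

Request:
apply_moves:
  delta_pos:
    - [0, -0.05, 0.2]
    - [0, 0, 0.2]
    - [0, 0, 0.1]
    - [0, 0, 0.1]
    - [0, 0, 0]
    - [0, 0, 0]
  twist: [0, 0, 0, 0, 0, 0]

```text
t: 19.92
tool_pos: [0.4783, -0.2177, 0.0948]
orientation: [-3.134, 0.22, -0.0]
force: [-0.2, -0.1, -0.3]
opening: 0.023
gripper_force: 35.0
```

Request:
apply_moves:
  delta_pos:
    - [0, 0, 0.1]
    - [0, 0, 0.05]
    - [0, 0, 0.05]
    - [0, 0, 0]
    - [0, 0, 0]
  twist: [0, 0, 0, 0, 0]

```text
t: 20.55
tool_pos: [0.4783, -0.2177, 0.0928]
orientation: [3.134, -0.22, -0.0]
force: [1.4, 0.5, -0.6]
opening: 0.0235
gripper_force: 35.0
```

Request:
apply_moves:
  delta_pos:
    - [0, 0, 0.05]
    - [0, 0, 0.04]
    - [0, 0, 0]
    - [0, 0, 0]
  twist: [0, 0, 0, 0]

```text
t: 21.05
tool_pos: [0.4783, -0.2177, 0.092]
orientation: [3.134, -0.22, 0.0]
force: [-1.4, 0.9, 2.0]
opening: 0.0231
gripper_force: 35.0
```

Request:
apply_moves:
  delta_pos:
    - [0, 0, 0.03]
    - [0, 0, 0]
    - [0, 0, 0]
  twist: [0, 0, 0]

```text
t: 21.42
tool_pos: [0.4783, -0.2177, 0.0919]
orientation: [3.134, -0.22, 0.0]
force: [-2.4, 2.4, 5.3]
opening: 0.0232
gripper_force: 35.0
```

```bash
python3 - <<'E'
from h import *
go(.4785,-.2172,.092); print(robot.read_state()["wrist_torque"])
E
```

```text
t 21.43 pos [ 0.4783 -0.2177  0.0919] tilt [ 1.e-04 -1.e-04 -1.e+00] force [-2.42  2.38  5.26] grip 35.001290487125516 open 0.0231774785919652 delta cm [ 0.01 -0.05 -0.01]
[ 0.27389084  0.50534441 -0.01205201]
```

Request:
apply_moves:
  delta_pos:
    - [0, 0, 0]
    - [0, 0, 0]
    - [0, 0, 0]
    - [0, 0, 0]
  twist: [0, 0, 0, 0]
  gripper: 4.4

```text
t: 21.92
tool_pos: [0.4782, -0.2177, 0.0914]
orientation: [-3.134, 0.22, 0.0]
force: [0.3, -0.2, 1.2]
opening: 0.0436
gripper_force: 0.0
```

Request:
apply_moves:
  delta_pos:
    - [0, 0, -0.5]
    - [0, 0, -1]
    - [0, 0, -1.5]
    - [0, 0, -1]
    - [0, 0, -0.2]
    - [0, 0, 0]
  twist: [0, 0, 0, 0, 0, 0]

```text
t: 22.68
tool_pos: [0.4783, -0.2177, 0.1337]
orientation: [3.134, -0.22, 0.0]
force: [-0.2, -0.1, -0.2]
opening: 0.0437
gripper_force: 0.0
```

Request:
apply_moves:
  delta_pos:
    - [0, 0, 0]
    - [0, 0, 0]
    - [0, 0, 0]
    - [0, 0, 0]
    - [0, 0, 0]
    - [0, 0, 0]
  twist: [0, 0, 0, 0, 0, 0]
  gripper: 0
  squeeze: 5

```text
t: 23.42
tool_pos: [0.4783, -0.2177, 0.1336]
orientation: [3.134, -0.22, 0.0]
force: [-1.5, 0.7, -0.4]
opening: 0.0006
gripper_force: 0.0
```

```bash
python3 - <<'E'
from h import *
go(.4783,-.2177,.111); print(robot.read_state()["wrist_torque"])
S=cam('scene'); f=S["frame"]
cv2.imwrite('pics/c6.png',cv2.resize(f[150:270,140:260,::-1],(600,600),interpolation=cv2.INTER_CUBIC))
P=lambda X:((np.array(proj(S,X))-[140,150])*5+2).round(0)
print(P([.4783,-.2177,.086]),P([.4783,-.2177,.064]))
E
```

```text
t 23.43 pos [ 0.4783 -0.2177  0.1336] tilt [ 0. -0. -1.] force [-1.48  0.73 -0.39] grip 0.0 open 0.0006313038400033537 delta cm [ 0.   -0.    2.26]
[ 0.04082654 -0.00646923  0.06099741]
[277. 241.] [286. 283.]
```

View pics/c6.png

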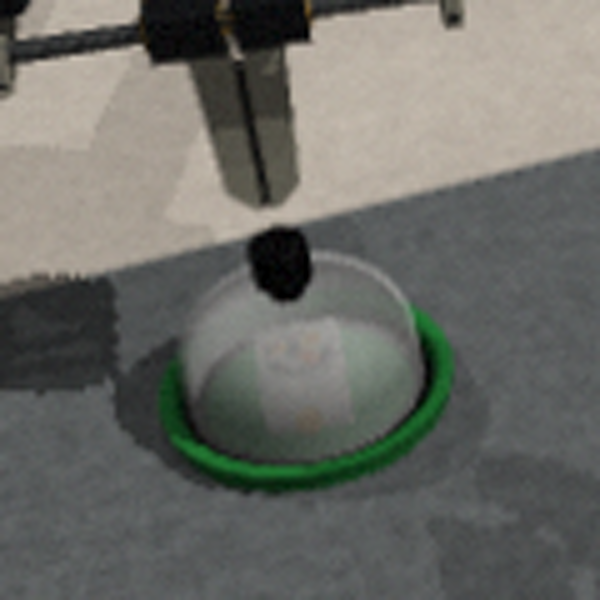

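The cover sits inside the lip: knob at (280,263), its rim inside the green ring spanning x 160–455, and the holder visible within. The closed fingertips at (262,200) are right above the knob. Next is the press.

Request:
apply_moves:
  delta_pos:
    - [0, 0, 0.6]
    - [0, 0, 0.7]
    - [0, 0, 0.5]
    - [0, 0, 0.25]
    - [0, 0, 0.1]
    - [0, 0, 0]
    - [0, 0, 0]
  twist: [0, 0, 0, 0, 0, 0, 0]

```text
t: 24.35
tool_pos: [0.4784, -0.2178, 0.1123]
orientation: [3.134, -0.22, 0.001]
force: [0.3, -0.2, 0.3]
opening: 0.0003
gripper_force: 0.0
```

Request:
apply_moves:
  delta_pos:
    - [0, 0, 0.05]
    - [0, 0, 0.03]
    - [0, 0, 0]
    - [0, 0, 0]
  twist: [0, 0, 0, 0]

```text
t: 24.85
tool_pos: [0.4783, -0.2177, 0.1114]
orientation: [3.134, -0.22, 0.0]
force: [0.2, 0.3, 1.0]
opening: 0.0006
gripper_force: 0.6
```

Request:
apply_moves:
  delta_pos:
    - [0, 0, 0.04]
    - [0, 0, 0]
    - [0, 0, 0]
  twist: [0, 0, 0]

```text
t: 25.22
tool_pos: [0.4784, -0.2178, 0.1113]
orientation: [3.134, -0.22, 0.0]
force: [-2.8, 0.2, 4.4]
opening: 0.0005
gripper_force: 2.5
```

Request:
apply_moves:
  delta_pos:
    - [0, 0, 0.03]
    - [0, 0, 0]
    - [0, 0, 0]
  twist: [0, 0, 0]

```text
t: 25.6
tool_pos: [0.4784, -0.2177, 0.1113]
orientation: [3.134, -0.22, 0.001]
force: [-3.1, 1.6, 7.4]
opening: 0.0003
gripper_force: 3.7
```

Request:
apply_moves:
  delta_pos:
    - [0, 0, 0.03]
    - [0, 0, 0]
    - [0, 0, 0]
    - [0, 0, 0]
    - [0, 0, 0]
  twist: [0, 0, 0, 0, 0]

```text
t: 26.22
tool_pos: [0.4784, -0.2178, 0.1113]
orientation: [3.134, -0.22, 0.001]
force: [-3.0, 2.0, 9.5]
opening: 0.0006
gripper_force: 4.9
```

Request:
apply_moves:
  delta_pos:
    - [0, 0, -0.1]
    - [0, 0, -0.3]
    - [0, 0, -1]
    - [0, 0, -3]
    - [0, 0, -4]
    - [0, 0, -3]
    - [0, 0, -1]
    - [0, 0, 0]
  twist: [0, 0, 0, 0, 0, 0, 0, 0]

```text
t: 27.22
tool_pos: [0.4785, -0.2178, 0.2345]
orientation: [3.133, -0.22, 0.001]
force: [0.1, 0.4, -0.3]
opening: 0.0003
gripper_force: 0.0
```

Request:
apply_moves:
  delta_pos:
    - [0, -2, 0]
    - [0, -4, 0]
    - [0, -5, 0]
    - [0, -5, 0]
    - [0, -5, 0]
    - [0, -4, 0]
    - [0, 0, 0]
    - [0, 0, 0]
  twist: [0, 0, 0, 0, 0, 0, 0, 0]

```text
t: 28.22
tool_pos: [0.5124, 0.0301, 0.233]
orientation: [3.134, -0.218, -0.003]
force: [-0.3, -0.8, 0.3]
opening: 0.0003
gripper_force: 0.0
```

```bash
python3 - <<'E'
from h import *
T=cam('top');S=cam('scene')
def crop(c,u,v,w,k): return cv2.resize(c['frame'][v-w:v+w,u-w:u+w,::-1],(k,k),interpolation=cv2.INTER_CUBIC)
cv2.imwrite('pics/c7.png',np.hstack([crop(T,412,263,32,400),crop(S,200,215,40,400)]))
for n,c in(("top",T),("scene",S)):
    X=np.array([.4783,-.2177,.075]); u0,v0=map(int,proj(c,X)); w=12
    m=(c["frame"][v0-w:v0+w,u0-w:u0+w].max(2)<45).astype(np.uint8)
    N,L,st,ce=cv2.connectedComponentsWithStats(m); i=1+np.argmax(st[1:,4]); u,v=ce[i]+[u0-w,v0-w]
    print(n,"knob",(u,v),st[i],"pred",proj(c,X),onz(c,u,v,.075))
E
```

```text
top knob (np.float64(420.0388349514563), np.float64(262.43689320388347)) [  8   8  13  10 103] pred (np.float64(418.9230440916683), np.float64(262.07976141234855)) [ 0.47752973 -0.22006219  0.075     ]
scene knob (np.float64(195.59602649006624), np.float64(201.82119205298014)) [  6   5  13  15 151] pred (np.float64(195.85153123439287), np.float64(202.01171574607127)) [ 0.47743223 -0.2180408   0.075     ]
```

View pics/c7.png

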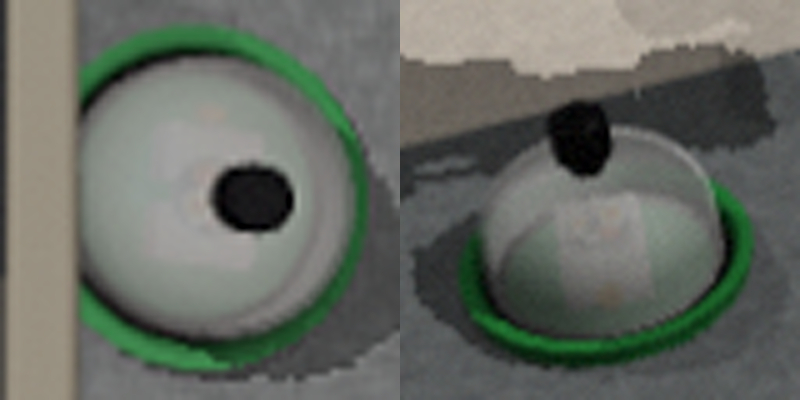

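The cover is centred in the lip, with the knob at (252,198) in the top half and (580,138) in the scene half, both within about a pixel of the prediction for a level, seated cover. The contact height of 5.9 mm above its bench height matches the 6 mm ledge. The arm is clear, so I'm handing in.

```bash
python3 -c "
from plant import robot
print(robot.close_job())"
```

```text
the job is handed in; nothing more can be done
None
```

The movement stands upright in its holder on the tray's dish floor, the cover is seated level on the ledge and was pressed home with about 9.5 N, and I've handed the job in; no verdict came back.

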